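# Load a filter-wheel nest and draw its index pin

## Robot

A 6-joint arm with a two-finger parallel gripper is mounted at the origin on a cart in front of the work surface, level with it; the furniture and walls round the work are solid. World frame = base frame: x ahead of the robot, y to its left, z up, the work surface at z = 0. Lengths are in m, angles in rad, forces in N, time in s.
With the tool pointing down it reaches from about 0.25 to 0.725 m from the base axis. Payload 4 kg.
Tool frame: the origin (TCP) lies midway between the tips of the shut fingers; the grasp point (between the pads) lies 19 mm behind it; z points along the fingers, y is the line along which they close (so a half turn about z gives the same grasp; the last joint's range is limited). The gripper opens to 85 mm and grips with 20 to 120 N. Pads are 22 mm wide; open, the fingers measure 114 mm over their backs; the gripper's body (76 mm by 85 mm) begins 54 mm behind the grasp point. The pads swing forward as they close: fully open they stand 13 mm farther back than shut.
Start: joints at [-1.254, 0.241, 0.005, 1.335, 0, 1.571], TCP at [0.156, -0.475, 0.231] pointing down, gripper open.
Joint ranges: [-2.72, 2.72], [-1.05, 1.87], [-1.09, 1.28], [-1.99, 2.15], [-1.42, 1.44], [-3.14, 3.14]. Speed limits (rad/s): [2.79, 2.79, 3.14, 3.14, 3.14, 3.14].

## Interface

Orientations are given as a unit quaternion [x, y, z, w].
In Python, from workcell import get_obs, imaging, workorder gives the robot as it stands.
- The arm moves only by the tool jog_arm, called after "Request:" as name([rows], argument=value, ...), one row to a line, values as JSON. Schema: {"type":"object","properties":{"offsets":{"type":"array","items":{"type":"object","properties":{"drx":{"type":"number"},"dry":{"type":"number"},"drz":{"type":"number"},"sx":{"type":"number"},"sy":{"type":"number"},"sz":{"type":"number"},"finger_gap":{"type":"number"}},"additionalProperties":false,"required":["finger_gap"]},"minItems":1,"maxItems":10},"only":{"type":"string"},"quiet":{"type":"boolean"},"lines":{"type":"string"}},"required":["offsets"],"additionalProperties":false}. offsets is a list of rows, 1 to 10 of them, each an object with the fields drx, dry, drz (a rotation vector in units of 0.25 rad), sx, sy, sz (the shift in units of 5 mm), finger_gap (the finger opening in m); a field left out counts as zero (the opening has to be given); each row is the pose to reach, as a shift and turn from the pose commanded when the call began, along the tool's axes at that moment; what a row does not reach only later rows make up. A row lasts 1/8 s, in which the tool goes at most 0.0625 m and 0.188 rad, less where a joint would pass 70% of its speed; a pose out of reach is approached as far as the arm can. The fingers move at their own pace and stop on an object; the grip force is fixed at half the most. Time passes only in rows, so rows that do not move let the fingers close. The tool returns the time, the measured TCP pose, the force, the opening and the grip force at its end. only (a regular expression) keeps the lines of the reply that match it, lines (a string "A,B") keeps lines A to B, and quiet returns only ok. Input that does not fit is refused with a message, and nothing moves.
- get_obs(): the state, without advancing time (a new reading comes with each control period).
- imaging.camera(name): name is "scene" or "top" or "wrist"; returns (picture, depth): 384x512x3 uint8, red, green, blue; 384x512 float32, m along the optical axis (not along the pixel's ray), 0 where there is no reading.
- imaging.calibration(name): a dict with "mtx" (3x3 intrinsics, pixels), "R" (3x3) and "t" (3): a world point X has camera coordinates R X + t. Camera axes: x right, y down, z forward; pixel columns grow to the right and rows downward; lengths in m; the calibration is good to about 2 mm. A picture is of the moment at which its call begins: read the wrist's pose just before it. calibration takes no time and is no camera call; for the wrist camera it gives the pose at the moment of the call.
- workorder.job_done(): hands the job in; it is judged then, once.
The state is a dict: "clock": time; "joint_pos": joint angles; "joint_vel": joint speeds; "tau": joint torques, N m; "eef_pos": TCP position; "tool_rot": TCP orientation; "ft_force": force on the tool from outside, world axes, zero at the start; "ft_torque": the same for the moment, N m; "grip_width": finger opening in m; "grasp_force": force on a finger pad.
Only numpy, scipy, OpenCV 4.12 (cv2) and the standard library are available. Lean on these libraries where they do the work, as an engineer would, in place of code of your own. Each camera call takes 0.05 s, during which the arm holds its last target. There are 200 camera calls.

## Task

Load the empty nest of the filter wheel: lay the loose brass spacer ring flat on the bottom of the nest, then the loose filter flat on top of the spacer, and let go of each, while the index pin keeps the wheel locked. Then take the index pin by its knob and draw it straight up out of the wheel, but only partway, so that its tip is clear of the wheel and still well inside its guide bush. Finish while holding the pin there, drawn, so that a colleague can turn the wheel; do not turn the wheel yourself, do not pull the pin out of the bush, and leave the other things on the table where they are.

Things in the scene. Friction and masses are not known exactly. Their poses are not given: they have to be found in the camera images.
- spacer: Loose flat brass ring, outer diameter 45 mm, hole 32 mm, 9 mm thick, 30 g. Origin: centre of its underside, z up. Starts flat on the table; it and the filter may have swapped places.
- filter: Loose round filter: bluish glass in a black ring, outer diameter 45 mm, 8.5 mm thick, 22 g. Origin: centre of its underside, z up. Starts flat on the table. Two more filters, already mounted in the wheel, stay there.
- jig: Fixed jig: grey base 160 mm square, 11 mm high, with the filter wheel and the pin's bracket. Origin on the wheel's axis, at table height; x points to the pin, which is 92 mm from the axis, the empty nest 48 mm the other way. The wheel is an aluminium disc 158 mm across with three lugs reaching out 104 mm; its top is 24 mm above the table, its hub cap 3 mm higher, its loaded nests 18 mm higher.
- nest (a point): Centre of the empty nest's floor, 24 mm above the table, z up. Two dark half-moon jaws 16 mm high stand round it: bore 48.5 mm with a 2 mm chamfer at the top, 61 mm outside. Two open gaps 34 mm wide lie between them, on the +x (hub) and -x (rim) sides of this frame: fingers that close along this x axis can reach the floor through the gaps.
- bush (a point): Centre of the top face of the pin's guide bush, 57 mm above the table; z up, x away from the wheel's axis. Its bore is 13.5 mm wide and 26 mm long; the wheel's top is 33 mm below this point. The fixed bracket's top is 44 mm wide in y and runs from 15 mm inward to 39 mm outward of this point, nowhere higher than 58 mm.
- pin: Index pin, 90 g, 80.5 mm long: steel rod 12 mm thick, no spring or thread, slides freely if drawn straight. Origin: its lower tip, z up along it. Rod from 0 to 42.5 mm, collar 20 mm wide to 48.5, black ribbed knob 24 mm wide from 51.5 to 80.5 mm. At the start it is fully home: collar on the bush, tip 42.5 mm below the bush's top and 9.5 mm deep in the wheel.
- pin_knob (a point): Middle of the pin's knob, 66 mm above its tip; 80.5 mm above the table while the pin is home. How far the pin is drawn: by 10 mm its tip is just out of the wheel, by 16.5 mm it is at the lower end of the bush, by 42.5 mm it would leave the bush. About 22 mm is right; 12 to 32 mm is accepted.
- wheel (a joint): Turn of the wheel in rad about its vertical axis, 0 at the start, positive anticlockwise from above; friction about 0.12 N m. While the pin is home there is about 0.02 rad of play.
- lens_case: Bystander: round black and white screw case, 36 mm in diameter, 62 mm high; origin at the centre of its underside. Leave alone.
- dish: Bystander: clear petri dish, 63 mm in diameter, 15 mm high; origin at the centre of its underside. Leave alone.
- eyepiece: Bystander: black eyepiece standing on its tube, 37 mm in diameter, 55 mm high; origin at the centre of its underside. Leave alone.
Things that resemble listed ones, but are neither listed nor needed, are in the scene too. Several things look just like the spacer: the one meant starts farthest to the robot's right. There is more than one size of the filter; the one meant has the size given above.

How it is judged:
By the outcome, as a careful person would: the job done as asked, in the order asked, and still so for the second after the job is handed in, while the arm keeps its last pose, push and grip.
It also fails if it takes over 51 s, if anything falls off the work surface, if the arm or the gripper's body presses on something with over 40 N, if the wrist force passes 120 N, or if a joint passes its speed limit or range.

## Working session

There is one attempt and no reset: what is moved stays moved. The work goes in short steps, Python scripts to look and compute and a tool call to move; the robot and the scene stay as the last step left them, time stands still between calls to the robot, and variables do not carry over. Pictures are saved under pics/ and viewed, at most 10 in all, crops included, and the job is handed in when it is done.

```bash
ls; mkdir -p pics; cat > h.py <<'E'
import numpy as np, cv2
from workcell import get_obs, imaging, workorder
def cam(n, save=None):
    c=imaging.calibration(n); p,d=imaging.camera(n)
    if save: cv2.imwrite('pics/'+save, p[:,:,::-1])
    return p,d,c
def world(d,c):
    v,u=np.mgrid[:d.shape[0],:d.shape[1]]
    K=c['mtx']; P=np.stack([(u-K[0,2])/K[0,0]*d,(v-K[1,2])/K[1,1]*d,d],-1)
    return (P-np.array(c['t']).ravel())@np.array(c['R'])
def proj(X,c):
    q=np.array(c['mtx'])@(np.array(c['R'])@np.array(X)+np.array(c['t']).ravel()); return q[:2]/q[2]
E
python3 - <<'E'
from h import *
for n in('top','scene'):
    p,d,c=cam(n); 
    cv2.imwrite(f'pics/{n}0.png',cv2.resize(p[:,:,::-1],(768,576),interpolation=cv2.INTER_CUBIC))
    np.savez(f'{n}0.npz',p=p,d=d,w=world(d,c)); print(n,-c['R'].T@c['t'],c['R'][2],c['mtx'][0,0])
o=get_obs();print(o['eef_pos'],o['tool_rot'],o['clock'],o['grip_width'])
E
```

```text
pics
top [ 0.42946062 -0.17971304  1.03476752] [ 0.08911455 -0.00430425 -0.99601208] 453.0429767915029
scene [-0.18594899  0.17814629  0.55325159] [ 0.77714001 -0.39157203 -0.49267103] 408.2131989446739
[ 0.15558415 -0.47458951  0.23049215] [ 9.87482544e-01  1.57725523e-01 -1.45760962e-04 -9.29593951e-04] 0.1 0.08544711223190946
```

View pics/top0.png

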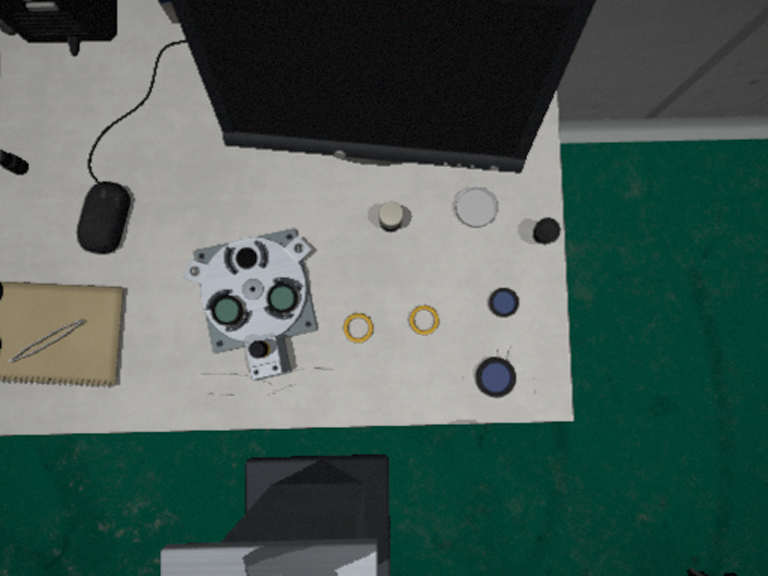

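View pics/scene0.png

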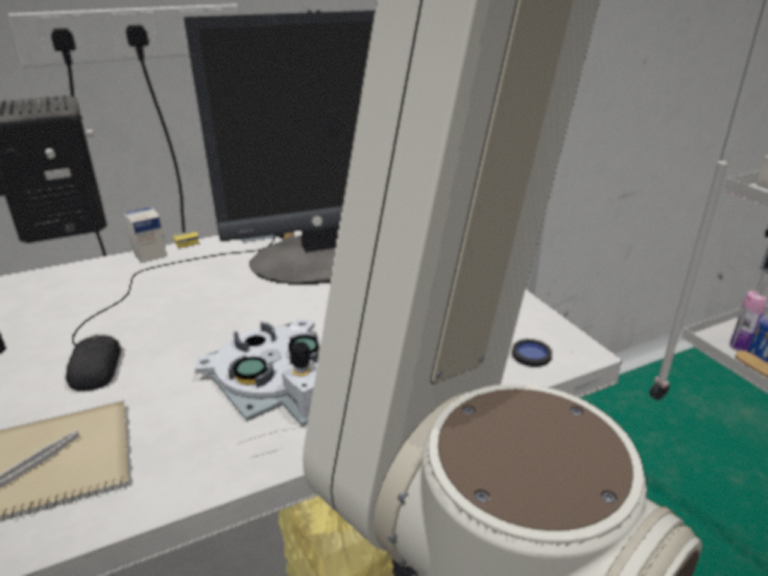

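The top view (768×576) shows the jig at (253,290), with the empty nest at (246,257) and the pin at (258,348). Two rings lie at (358,327) and (424,320), and the right one is the spacer. There are two blue filters, at (504,302) and (496,377). Next I'll measure sizes and positions.

```bash
python3 - <<'E'
from h import *
z=np.load('top0.npz');w=z['w'];p=z['p'].astype(int);c=imaging.calibration('top')
hsv=cv2.cvtColor(z['p'],cv2.COLOR_RGB2HSV)
print('table z',np.median(w[180:200,260:300,2]))
def onplane(u,v,h):
    K=c['mtx'];r=np.array(c['R']).T@np.linalg.solve(K,[u,v,1]);o=-c['R'].T@c['t'];return o+r*(h-o[2])/r[2]
for n,(u,v),hh in [('ringL',(358,327),.009),('ringR',(424,320),.009),('fA',(504,302),.0085),('fB',(496,377),.0085)]:
    u,v=u/1.5,v/1.5; s=np.s_[int(v)-20:int(v)+21,int(u)-20:int(u)+21]
    m=(hsv[s][:,:,1]>90)&(hsv[s][:,:,2]>90) if 'ring' in n else (p[s].sum(2)<300)
    if 'f' in n: m=(p[s][:,:,0]<110)
    k,l,st,_=cv2.connectedComponentsWithStats(m.astype(np.uint8)); i=1+np.argmax(st[1:,4]); 
    v_,u_=np.where(l==i); (cx,cy),(a,b),an=cv2.minAreaRect(np.c_[u_,v_].astype(np.float32)); (ex,ey),r=cv2.minEnclosingCircle(np.c_[u_,v_].astype(np.float32))
    P=onplane(ex+s[1].start,ey+s[0].start,hh)
    print(n,P.round(4),'diam mm',((np.array([a,b])+1)*1000*1.03/453).round(1),'depth z',np.percentile(w[s][l==i][:,2],[20,50,90]).round(4))
# jig: pin knob top and nests
for n,(u,v) in dict(pin=(258,347),nest=(246,257),hub=(253,290),f1=(227,310),f2=(283,297)).items():
    print(n,w[int(v/1.5),int(u/1.5)].round(4))
m=(w[:,:,2]>.085)&(w[:,:,2]<.11)&(np.hypot(w[:,:,0]-.27,w[:,:,1]-.02)<.12)
print('knobtop',m.sum(),w[m].mean(0),w[m].min(0),w[m].max(0))
cv2.imwrite('pics/jig.png',cv2.resize(z['p'][145:265,115:225,::-1],None,fx=5,fy=5,interpolation=cv2.INTER_CUBIC))
E
```

```text
table z -0.00028714166211297294
ringL [ 0.4661 -0.1391  0.009 ] diam mm [43.2 45.5] depth z [0.0068 0.0089 0.0118]
ringR [ 0.4752 -0.2389  0.009 ] diam mm [43.2 45.5] depth z [0.0069 0.0087 0.0112]
fA [ 0.4994 -0.3595  0.0085] diam mm [45.7 47.3] depth z [0.0049 0.0069 0.0103]
fB [ 0.387  -0.3433  0.0085] diam mm [61.4 61.4] depth z [0.0074 0.0096 0.0129]
pin [ 0.4395 -0.0052  0.0981]
nest [0.5747 0.0249 0.0272]
hub [0.5249 0.0161 0.0283]
f1 [0.496  0.0516 0.039 ]
f2 [ 0.5118 -0.0297  0.0374]<stdin>:19: RuntimeWarning: Mean of empty slice.
  ret = um.true_divide(
Traceback (most recent call last):
ValueError: zero-size array to reduction operation minimum which has no identity
```

```bash
cat >> h.py <<'E'
from scipy.spatial.transform import Rotation as Ro
def plan(t,yaw=None,lift=0):
    o=get_obs();R=Ro.from_quat(o['tool_rot'])
    y=np.radians(yaw) if yaw is not None else np.arctan2(*R.as_matrix()[[1,0],1])
    T=Ro.from_matrix(np.c_[[-np.sin(y),np.cos(y),0],[np.cos(y),np.sin(y),0],[0,0,-1]]*np.array([-1 if 0 else 1]))
    M=T.as_matrix()
    if np.linalg.det(M)<0: M[:,0]*=-1
    rv=(R.inv()*Ro.from_matrix(M)).as_rotvec(); d=R.inv().apply(np.array(t)-o['eef_pos'])
    print('rv',rv.round(4),'d',d.round(4),'eef',o['eef_pos'].round(4),'yaw_y',np.degrees(np.arctan2(*R.as_matrix()[[1,0],1])).round(2),'t',round(o['clock'],2),'w',o['grip_width'],'F',o['ft_force'].round(1))
E
python3 - <<'E'
from h import *
plan([.4752,-.2389,.20],12.5)
c=imaging.calibration('wrist');o=get_obs();R=Ro.from_quat(o['tool_rot'])
print('cam in tool',R.inv().apply(-c['R'].T@c['t']-o['eef_pos']),'axis',R.inv().apply(c['R'][2]),c['mtx'][0,0])
z=np.load('top0.npz');cv2.imwrite('pics/jig.png',cv2.resize(z['p'][145:265,115:225,::-1],None,fx=5,fy=5,interpolation=cv2.INTER_CUBIC))
E
```

```text
rv [-1.5000e-03 -1.4000e-03 -1.4722e+00] d [ 0.3771 -0.1243  0.0307] eef [ 0.1556 -0.4746  0.2305] yaw_y -71.85 t 0.1 w 0.08544711223190946 F [-0.9  0.1 -0.1]
cam in tool [ 0.07825154 -0.0005982  -0.14347993] axis [-3.05447775e-01  1.46977957e-04  9.52208819e-01] 326.7305066273408
```

Careful with the scale: shifts go in units of 5 mm and turns go in units of 0.25 rad. That gives: 0.3771 m is 75.42, 0.34 m is 68, -1.472 rad is -5.888.

Request:
jog_arm([
  {"drz":-0.752, "sx":10, "sy":-3.2, "sz":0.8, "finger_gap":0.085},
  {"drz":-1.504, "sx":20, "sy":-6.4, "sz":1.6, "finger_gap":0.07},
  {"drz":-2.256, "sx":30, "sy":-10, "sz":2.4, "finger_gap":0.06},
  {"drz":-3.008, "sx":40, "sy":-13.2, "sz":3.2, "finger_gap":0.06},
  {"drz":-3.76, "sx":50, "sy":-16.4, "sz":4, "finger_gap":0.06},
  {"drz":-4.512, "sx":60, "sy":-20, "sz":4.8, "finger_gap":0.06},
  {"drz":-5.264, "sx":68, "sy":-22.4, "sz":5.6, "finger_gap":0.06},
  {"drx":-0.006, "dry":-0.0056, "drz":-5.888, "sx":75.42, "sy":-24.86, "sz":6.14, "finger_gap":0.06},
  {"drx":-0.006, "dry":-0.0056, "drz":-5.888, "sx":75.42, "sy":-24.86, "sz":6.14, "finger_gap":0.06},
  {"drx":-0.006, "dry":-0.0056, "drz":-5.888, "sx":75.42, "sy":-24.86, "sz":6.14, "finger_gap":0.06},
])

```text
clock: 1.35
eef_pos: [0.4748, -0.2394, 0.2001]
tool_rot: [0.626, 0.78, -0.001, 0.0]
ft_force: [-1.0, -0.0, 0.5]
grip_width: 0.0601
grasp_force: 0.0
```

```bash
python3 - <<'E'
from h import *
plan([.4752,-.2389,.20],12.5)
p,d,c=cam('wrist','w1.png');w=world(d,c);np.savez('w1.npz',p=p,d=d,w=w)
hsv=cv2.cvtColor(p,cv2.COLOR_RGB2HSV)
m=((hsv[:,:,1]>110)&(hsv[:,:,2]>80)&(hsv[:,:,0]<35)&(w[:,:,2]>.006)&(w[:,:,2]<.0115)).astype(np.uint8)
k,l,st,ce=cv2.connectedComponentsWithStats(m)
for i in range(1,k):
    if st[i,4]>150:
        W=w[l==i];(e,r)=cv2.minEnclosingCircle(W[:,:2].astype(np.float32));print(ce[i],st[i,4],np.round(e,4),r,np.median(W[:,2]))
E
```

```text
rv [-0.0012  0.0012 -0.0007] d [0.0004 0.0005 0.0001] eef [ 0.4748 -0.2394  0.2001] yaw_y 12.46 t 1.35 w 0.06006595679146584 F [-1.  -0.   0.5]
[273.28826152  60.95096582] 673 [ 0.4681 -0.1387] 0.021628068760037422 0.009767676583450085
[259.7641129  163.27822581] 496 [ 0.4775 -0.238 ] 0.02152775414288044 0.009740351841612923
```

View pics/w1.png

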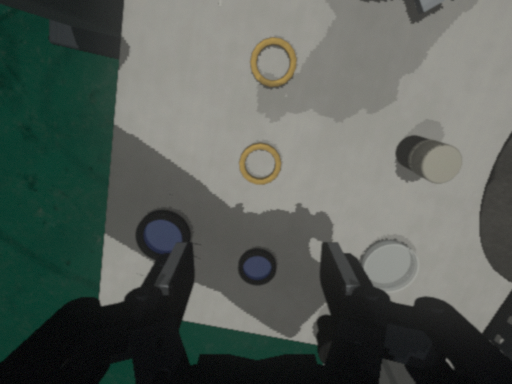

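The wrist view shows the spacer at (260,163), the other ring at (273,62) and the small filter at (257,266), with the fingers centred on column 258. I'll descend and grasp.

```bash
python3 -c "
from h import *
plan([.4765,-.2386,0.0],12.5)"
```

```text
rv [-0.0009  0.0014 -0.0015] d [0.0011 0.0023 0.2003] eef [ 0.4746 -0.2398  0.2003] yaw_y 12.41 t 1.4 w 0.05972069819443289 F [-0.2  1.  -0.1]
```

To row units: 0.2 m is 40, 0.19 m is 38.

Request:
jog_arm([
  {"sx":0.2, "sy":0.4, "sz":12, "finger_gap":0.06},
  {"sx":0.2, "sy":0.4, "sz":24, "finger_gap":0.06},
  {"sx":0.2, "sy":0.4, "sz":34, "finger_gap":0.06},
  {"sx":0.2, "sy":0.4, "sz":38, "finger_gap":0.06},
  {"sx":0.2, "sy":0.4, "sz":40, "finger_gap":0.06},
  {"sx":0.2, "sy":0.4, "sz":40, "finger_gap":0.06},
])

```text
clock: 2.15
eef_pos: [0.4768, -0.2391, 0.0007]
tool_rot: [0.627, 0.779, -0.001, 0.001]
ft_force: [-0.0, 0.8, 0.3]
grip_width: 0.06
grasp_force: 0.0
```

Request:
jog_arm([
  {"finger_gap":0.03},
  {"finger_gap":0.03},
  {"finger_gap":0.03},
  {"finger_gap":0.03},
])

```text
clock: 2.65
eef_pos: [0.4781, -0.2393, 0.0028]
tool_rot: [0.626, 0.78, -0.001, 0.002]
ft_force: [-2.6, -0.5, 5.9]
grip_width: 0.0408
grasp_force: 59.9
```

```bash
python3 - <<'E'
from h import *
p,d,c=cam('wrist','w2.png');w=world(d,c);np.savez('w2.npz',p=p,d=d,w=w)
E
```

```text
(no output)
```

View pics/w2.png

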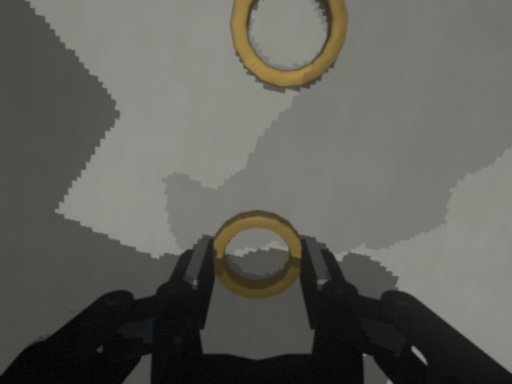

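```bash
python3 - <<'E'
from h import *
for f in('w1','w2','top0'):
    z=np.load(f+'.npz');p,w=z['p'],z['w'];hsv=cv2.cvtColor(p,cv2.COLOR_RGB2HSV)
    m=((hsv[:,:,1]>100)&(hsv[:,:,2]>60)&(hsv[:,:,0]<35)&(w[:,:,2]<.03)&(w[:,:,2]>-.01)&(w[:,:,1]<-.1)).astype(np.uint8)
    k,l,st,ce=cv2.connectedComponentsWithStats(m)
    for i in range(1,k):
        if st[i,4]>100:
            W=w[l==i];e,ax,a=cv2.fitEllipse(cv2.convexHull(W[:,:2].astype(np.float32)));print(f,ce[i].round(),st[i],np.round(e,4),np.round(ax,4),np.percentile(W[:,2],[5,25,50,75,95]).round(4))
z=np.load('w2.npz');w=z['w']
for u,v in((205,245),(208,262),(312,245),(308,262),(196,285),(260,200),(420,100)):print(u,v,w[v,u].round(4))
E
```

```text
w1 [273.  61.] [251  38  45  49 753] [ 0.468  -0.1387] [0.0426 0.043 ] [0.0086 0.0092 0.0098 0.0103 0.0112]
w1 [260. 163.] [240 143  41  41 559] [ 0.4774 -0.238 ] [0.0423 0.0427] [0.0084 0.0092 0.0097 0.0103 0.0111]
w2 [288.  47.] [ 231    0  116   87 3305] [ 0.4685 -0.1403] [0.0397 0.0435] [0.0085 0.0092 0.0097 0.0102 0.0109]
w2 [257. 232.] [ 213  211   89   56 1694] [ 0.4764 -0.2337] [0.035  0.0416] [0.0064 0.0089 0.0096 0.01   0.0107]
w2 [260. 284.] [216 265  84  33 972] [ 0.4802 -0.2467] [0.0257 0.0391] [0.0087 0.0093 0.0097 0.0101 0.0107]
top0 [282. 213.] [273 204  20  19 139] [ 0.4756 -0.2391] [0.0426 0.0449] [0.0016 0.0074 0.0087 0.0099 0.0116]
top0 [238. 218.] [229 209  20  19 138] [ 0.4662 -0.1389] [0.043  0.0435] [0.0008 0.0072 0.0089 0.0099 0.0121]
205 245 [ 0.4532 -0.2328  0.016 ]
208 262 [ 0.4563 -0.2355  0.0249]
312 245 [ 0.4996 -0.2229  0.0154]
308 262 [ 0.4955 -0.2233  0.0307]
196 285 [ 0.4542 -0.2356  0.0418]
260 200 [ 0.4737 -0.2123  0.0006]
420 100 [ 0.5305 -0.153   0.0011]
```

The spacer is gripped but the fingertips touch the table. I'll regrasp about 3 mm higher so the tips clear the hub cap later.

Request:
jog_arm([
  {"finger_gap":0.055},
  {"finger_gap":0.055},
  {"sz":-1.1, "finger_gap":0.055},
  {"sz":-1.1, "finger_gap":0.03},
  {"sz":-1.1, "finger_gap":0.03},
  {"sz":-1.1, "finger_gap":0.03},
  {"sz":-1.1, "finger_gap":0.03},
])

```text
clock: 3.58
eef_pos: [0.4784, -0.2396, 0.0085]
tool_rot: [0.626, 0.78, -0.001, 0.003]
ft_force: [-1.7, 0.5, 13.5]
grip_width: 0.0302
grasp_force: 6.7
```

Request:
jog_arm([
  {"sz":-2, "finger_gap":0.03},
  {"sz":-10, "finger_gap":0.03},
  {"sz":-20, "finger_gap":0.03},
  {"sz":-24, "finger_gap":0.03},
])

```text
clock: 4.08
eef_pos: [0.4788, -0.239, 0.1295]
tool_rot: [0.626, 0.78, 0.0, 0.003]
ft_force: [0.0, -1.5, -0.4]
grip_width: 0.0298
grasp_force: 0.0
```

```bash
python3 - <<'E'
from h import *
z=np.load('top0.npz');p,w=z['p'],z['w'];c=imaging.calibration('top')
# hub cap & nest jaws estimate from top
plan([.535,.016,.16],12.5)
E
```

```text
rv [ 0.0042  0.0049 -0.0001] d [ 0.2366  0.1102 -0.0312] eef [ 0.4788 -0.239   0.1295] yaw_y 12.49 t 4.08 w 0.029779403224446426 F [ 0.  -1.5 -0.4]
```

The higher grasp slipped off the ring's top edge. So the tips stand about 6 mm behind the TCP at this width, and the earlier upward force came from wedging on the edge. I'll relocate the ring and grasp with the TCP below table level.

```bash
cat >> h.py <<'E'
def rings(save=None,lo=.004,hi=.05,hmax=35):
    p,d,c=cam('wrist',save);w=world(d,c);hsv=cv2.cvtColor(p,cv2.COLOR_RGB2HSV)
    m=((hsv[:,:,1]>100)&(hsv[:,:,2]>60)&(hsv[:,:,0]<hmax)&(w[:,:,2]<hi)&(w[:,:,2]>lo)).astype(np.uint8)
    k,l,st,ce=cv2.connectedComponentsWithStats(m)
    for i in range(1,k):
        if st[i,4]>100:
            W=w[l==i];e,ax,a=cv2.fitEllipse(cv2.convexHull(W[:,:2].astype(np.float32)));print(ce[i].round(),np.round(e,4),np.round(ax,4),np.percentile(W[:,2],[5,50,95]).round(4))
    return p,d,c,w
E
python3 - <<'E'
from h import *
p,d,c,w=rings('w3.png');np.savez('w3.npz',p=p,d=d,w=w)
plan([.4784,-.239,-.0045],12.5)
E
```

```text
[271.  52.] [ 0.4679 -0.1382] [0.0433 0.0435] [0.0084 0.0098 0.0109]
[255. 181.] [ 0.4776 -0.2382] [0.0426 0.0436] [0.0084 0.0097 0.011 ]
rv [ 0.0063  0.0066 -0.0001] d [ 0.0015 -0.002   0.1357] eef [ 0.4796 -0.2394  0.1312] yaw_y 12.5 t 4.12 w 0.029978856688857167 F [0.2 0.4 2.6]
```

To row units: 0.1343 m is 26.86, 0.133 m is 26.6, 0.006 rad is 0.024.

Request:
jog_arm([
  {"drx":0.024, "dry":0.024, "sx":0.1, "sy":0.3, "sz":10, "finger_gap":0.06},
  {"drx":0.024, "dry":0.024, "sx":0.1, "sy":0.3, "sz":20, "finger_gap":0.06},
  {"drx":0.024, "dry":0.024, "sx":0.1, "sy":0.3, "sz":24, "finger_gap":0.06},
  {"drx":0.024, "dry":0.024, "sx":0.1, "sy":0.3, "sz":26.6, "finger_gap":0.06},
  {"drx":0.024, "dry":0.024, "sx":0.1, "sy":0.3, "sz":26.86, "finger_gap":0.06},
  {"drx":0.024, "dry":0.024, "sx":0.1, "sy":0.3, "sz":26.86, "finger_gap":0.06},
])

```text
clock: 4.88
eef_pos: [0.4767, -0.2365, -0.005]
tool_rot: [0.626, 0.78, -0.001, -0.005]
ft_force: [-13.4, 5.5, 26.9]
grip_width: 0.06
grasp_force: 13.7
```

Request:
jog_arm([
  {"finger_gap":0.04},
  {"finger_gap":0.04},
  {"finger_gap":0.04},
  {"finger_gap":0.04},
])

```text
clock: 5.38
eef_pos: [0.4823, -0.2379, -0.0018]
tool_rot: [0.626, 0.78, 0.001, 0.0]
ft_force: [-5.2, 8.0, 36.6]
grip_width: 0.0422
grasp_force: 65.9
```

```bash
python3 -c "
from h import *
p,d,c,w=rings();plan([.4784,-.239,-.003],12.5)"
```

```text
[278.  48.] [ 0.4681 -0.139 ] [0.0428 0.0435] [0.0085 0.0097 0.0109]
[257. 238.] [ 0.4815 -0.2343] [0.0362 0.0417] [0.0061 0.0095 0.0107]
[258. 293.] [ 0.4843 -0.2463] [0.0266 0.04  ] [0.0088 0.0097 0.0106]
rv [ 0.0027 -0.0009  0.0006] d [-0.0002 -0.0041  0.0012] eef [ 0.4823 -0.2379 -0.0018] yaw_y 12.54 t 5.42 w 0.04299235911890903 F [-5.7  7.6 36.1]
```

The pads now hold the full rim, with the tips at the ring's underside. I'll lift and check.

Request:
jog_arm([
  {"drx":0.008, "sz":-0.8, "finger_gap":0.04},
  {"drx":0.008, "sz":-4, "finger_gap":0.04},
  {"drx":0.008, "sz":-12, "finger_gap":0.04},
  {"drx":0.008, "sz":-20, "finger_gap":0.04},
  {"drx":0.008, "sz":-24, "finger_gap":0.04},
  {"drx":0.008, "sz":-24, "finger_gap":0.04},
])

```text
clock: 6.18
eef_pos: [0.4806, -0.2388, 0.1137]
tool_rot: [0.626, 0.78, -0.001, -0.002]
ft_force: [-1.0, 0.2, -1.2]
grip_width: 0.042
grasp_force: 60.9
```

```bash
python3 - <<'E'
from h import *
p,d,c,w=rings('w4.png',.004,.2);np.savez('w4.npz',p=p,d=d,w=w)
plan([.535,.016,.16],12.5)
E
```

```text
[271.  51.] [ 0.4678 -0.1384] [0.0429 0.0433] [0.0085 0.0097 0.0109]
[257. 259.] [ 0.4806 -0.239 ] [0.0435 0.0445] [0.1222 0.1249 0.126 ]
rv [-0.0071 -0.0035 -0.0004] d [ 0.2364  0.1087 -0.0479] eef [ 0.4795 -0.2382  0.1121] yaw_y 12.48 t 6.22 w 0.04208351780671887 F [ 0.4  0.3 -0.9]
```

View pics/w4.png

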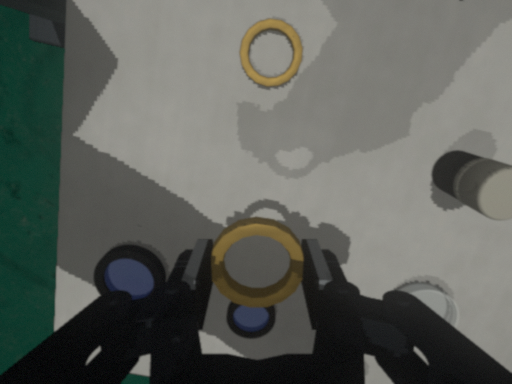

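The spacer is held level and centred at (257,259). I'll move so the wrist camera can see the jig.

```bash
python3 -c "
from h import *
plan([.545,-.08,.17],12.5)"
```

```text
rv [-0.0071 -0.0035 -0.0004] d [ 0.1406  0.0977 -0.0581] eef [ 0.4795 -0.2382  0.1121] yaw_y 12.48 t 6.22 w 0.04208351780671887 F [ 0.4  0.3 -0.9]
```

To row units: 0.14 m is 28, 0.11 m is 22, -0.004 rad is -0.016.

Request:
jog_arm([
  {"drx":-0.016, "dry":-0.008, "sx":6, "sy":4, "sz":-6, "finger_gap":0.04},
  {"drx":-0.016, "dry":-0.008, "sx":14, "sy":10, "sz":-11.6, "finger_gap":0.04},
  {"drx":-0.016, "dry":-0.008, "sx":22, "sy":16, "sz":-11.6, "finger_gap":0.04},
  {"drx":-0.016, "dry":-0.008, "sx":28, "sy":19.6, "sz":-11.6, "finger_gap":0.04},
  {"drx":-0.016, "dry":-0.008, "sx":28, "sy":19.6, "sz":-11.6, "finger_gap":0.04},
  {"drx":-0.016, "dry":-0.008, "sx":28, "sy":19.6, "sz":-11.6, "finger_gap":0.04},
])

```text
clock: 6.98
eef_pos: [0.5443, -0.0804, 0.1681]
tool_rot: [0.626, 0.78, -0.002, -0.003]
ft_force: [-0.9, 1.0, -0.1]
grip_width: 0.0421
grasp_force: 61.0
```

```bash
python3 - <<'E'
from h import *
p,d,c,w=rings('w5.png',.1,.3);np.savez('w5.npz',p=p,d=d,w=w,t=c['t'],R=c['R'],K=c['mtx'])
plan([.545,-.08,.17],12.5)
# jaws: dark, z 36-44
z=w[:,:,2];near=np.hypot(w[:,:,0]-.5747,w[:,:,1]-.0249)<.045
m=near&(z>.037)&(z<.044)
W=w[m];print('jaw',m.sum(),np.median(W[:,2]))
e,r=cv2.minEnclosingCircle(W[:,:2].astype(np.float32));print('nest encl',e,r)
m=near&(z>.021)&(z<.026);print('wheel top z',np.median(z[m]))
m=(z>.088)&(z<.1)&(np.hypot(w[:,:,0]-.44,w[:,:,1]+.005)<.03);W=w[m];print('knob',m.sum(),cv2.minEnclosingCircle(W[:,:2].astype(np.float32)),np.median(W[:,2]))
for q in((.496,.0516),(.5118,-.0297)):
    m=(z>.037)&(z<.045)&(np.hypot(w[:,:,0]-q[0],w[:,:,1]-q[1])<.045);W=w[m];print('ln',cv2.minEnclosingCircle(W[:,:2].astype(np.float32)))
E
```

```text
[257. 259.] [ 0.5443 -0.0808] [0.0434 0.0449] [0.1763 0.1793 0.1804]
rv [-0.0063 -0.0026 -0.0011] d [ 0.0008  0.0008 -0.0016] eef [ 0.5443 -0.0809  0.1684] yaw_y 12.44 t 7.03 w 0.04190739825107681 F [-0.5 -0.2 -0.9]
jaw 994 0.04047430277365682
nest encl (0.5758709907531738, 0.025932129472494125) 0.030610360205173492
wheel top z 0.02486754851939367
knob 1326 ((0.4391009509563446, -0.00147336779627949), 0.012444035150110722) 0.09552256122084256
ln ((0.4976186156272888, 0.04901153966784477), 0.030193405225872993)
ln ((0.5131217837333679, -0.02900228463113308), 0.030654117465019226)
```

View pics/w5.png

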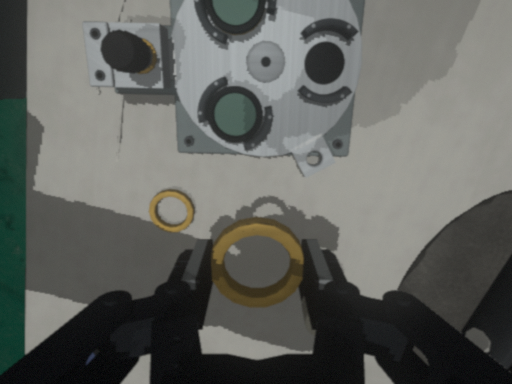

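The jig is clear in this view: the empty nest at (324,62), the hub at (266,62) and the knob at (125,50). The measured jaw radius of 30.6 mm and the 139.5 mm pin-to-nest distance match the given sizes. I'll hover over the nest.

```bash
python3 -c "
from h import *
plan([.5759,.0259,.07],11.5)"
```

```text
rv [-0.0063 -0.0026  0.0164] d [0.0973 0.0545 0.0983] eef [ 0.5443 -0.0809  0.1684] yaw_y 12.44 t 7.03 w 0.04190739825107681 F [-0.5 -0.2 -0.9]
```

Request:
jog_arm([
  {"drx":-0.024, "dry":-0.012, "drz":0.064, "sx":8, "sy":4.6, "sz":4, "finger_gap":0.04},
  {"drx":-0.024, "dry":-0.012, "drz":0.064, "sx":16, "sy":9, "sz":8, "finger_gap":0.04},
  {"drx":-0.024, "dry":-0.012, "drz":0.064, "sx":19.4, "sy":10.9, "sz":16, "finger_gap":0.04},
  {"drx":-0.024, "dry":-0.012, "drz":0.064, "sx":19.46, "sy":10.9, "sz":19.66, "finger_gap":0.04},
  {"drx":-0.024, "dry":-0.012, "drz":0.064, "sx":19.46, "sy":10.9, "sz":19.66, "finger_gap":0.04},
  {"drx":-0.024, "dry":-0.012, "drz":0.064, "sx":19.46, "sy":10.9, "sz":19.66, "finger_gap":0.04},
])

```text
clock: 7.78
eef_pos: [0.5775, 0.0255, 0.0721]
tool_rot: [0.633, 0.774, 0.001, 0.001]
ft_force: [1.0, -0.2, 0.3]
grip_width: 0.0423
grasp_force: 61.0
```

```bash
cat > nest.py <<'E'
from h import *
import sys
p,d,c,w=rings(sys.argv[1],.05,.3)
plan([.5759,.0259,.07],11.5)
z=w[:,:,2]
m=(np.hypot(w[:,:,0]-.5759,w[:,:,1]-.0259)<.034)&(z>.037)&(z<.044)
W=w[m].astype(np.float32)
from scipy.optimize import least_squares
# fit circle of r 30.5 to outer boundary of jaw tops: outermost points per angle bin
a=np.degrees(np.arctan2(W[:,1]-.0259,W[:,0]-.5759));r=np.hypot(W[:,0]-.5759,W[:,1]-.0259)
B=[W[np.where((a//5)==k)[0]][np.argmax(r[(a//5)==k])][:2] for k in np.unique(a//5) if ((a//5)==k).sum()>5 and r[(a//5)==k].max()>.026]
B=np.array(B);s=least_squares(lambda x:np.hypot(*(B-x).T)-.0306,[.5759,.0259],loss='soft_l1',f_scale=.0005);print('nest fit',s.x.round(4),'rms',np.sqrt(np.mean(s.fun**2)),len(B),'encl',cv2.minEnclosingCircle(W[:,:2]))
E
python3 nest.py w6.png
```

```text
[257. 262.] [0.5721 0.0515] [0.0507 0.1019] [0.0782 0.0832 0.0843]
[  8. 238.] [ 0.4369 -0.0214] [0.0066 0.0212] [0.0562 0.0575 0.0586]
rv [ 0.0042  0.0012 -0.0003] d [ 0.0006 -0.002   0.0025] eef [0.5779 0.0257 0.0725] yaw_y 11.48 t 7.83 w 0.04210031841845811 F [-0.7 -0.  -0.3]Traceback (most recent call last):
  File "nest.py", line 12, in <module>
    B=np.array(B);s=least_squares(lambda x:np.hypot(*(B-x).T)-.0306,[.5759,.0259],loss='soft_l1',f_scale=.0005);print('nest fit',s.x.round(4),'rms',np.sqrt(np.mean(s.fun**2)),len(B),'encl',cv2.minEnclosingCircle(W[:,:2]))
                                                                                                                                                                                             ~~~~~~~~~~~~~~~~~~~~~~^^^^^^^^^
cv2.error: OpenCV(4.12.0) /io/opencv/modules/imgproc/src/shapedescr.cpp:201: error: (-215:Assertion failed) count >= 0 && (depth == CV_32F || depth == CV_32S) in function 'minEnclosingCircle'
```

View pics/w6.png

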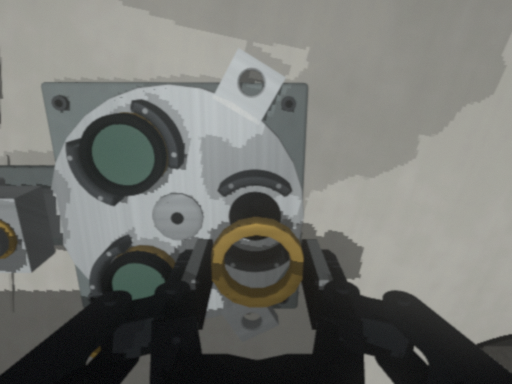

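The ring hovers over the nest: the far jaw shows at (255,183) and the near jaw through the ring's hole at (255,255). I'll fit the nest from the far jaw.

```bash
cat > nest.py <<'E'
from h import *
import sys
from scipy.optimize import least_squares
n0=np.array([.5759,.0259])
p,d,c,w=rings(sys.argv[1],.05,.3)
plan([*n0,.07],11.5)
z=w[:,:,2];r=np.hypot(w[:,:,0]-n0[0],w[:,:,1]-n0[1])
m=(r<.036)&(r>.02)&(z>.0365)&(z<.0445)
W=w[m];a=np.degrees(np.arctan2(W[:,1]-n0[1],W[:,0]-n0[0]));rr=r[m]
B=[];I=[]
for k in np.unique(a//6):
    s=a//6==k
    if s.sum()>12: B.append(W[s][rr[s].argmax(),:2]);I.append(k*6+3)
B=np.array(B);I=np.array(I);q=(I>30)&(I<170);print(m.sum(),I[q],np.hypot(*(B[q]-n0).T).round(4))
s=least_squares(lambda x:np.hypot(*(B[q]-x).T)-.0306,n0,loss='soft_l1',f_scale=.0005);print('nest fit',s.x.round(4),s.fun.round(4))
E
python3 nest.py w7.png
```

```text
[257. 262.] [0.5725 0.0507] [0.048  0.1041] [0.0787 0.0836 0.0848]
[  8. 238.] [ 0.4424 -0.0147] [0.0024 0.0059] [0.0562 0.0576 0.0586]
rv [ 0.0047  0.0013 -0.0002] d [ 0.0005 -0.0021  0.0027] eef [0.5781 0.0258 0.0727] yaw_y 11.49 t 7.88 w 0.04172606041403722 F [-0.  -0.3 -0.8]
1643 [ 57.  63.  69.  75.  81.  87.  93.  99. 105. 111. 117. 123. 129. 135.
 141. 147.] [0.0306 0.0306 0.0307 0.0308 0.0308 0.0307 0.0309 0.0308 0.0307 0.0307
 0.0307 0.0307 0.0308 0.0307 0.0307 0.0306]
nest fit [0.5759 0.026 ] [-0.0001 -0.0001 -0.      0.0001  0.0001  0.      0.0001  0.     -0.
 -0.0001  0.     -0.      0.0001 -0.     -0.     -0.0001]
```

Request:
jog_arm([
  {"drx":0.016, "dry":0.004, "sx":0.1, "sy":-0.4, "sz":2, "finger_gap":0.04},
  {"drx":0.016, "dry":0.004, "sx":0.1, "sy":-0.4, "sz":4, "finger_gap":0.04},
  {"drx":0.016, "dry":0.004, "sx":0.1, "sy":-0.4, "sz":6, "finger_gap":0.04},
  {"drx":0.016, "dry":0.004, "sx":0.1, "sy":-0.4, "sz":7.8, "finger_gap":0.04},
  {"drx":0.016, "dry":0.004, "sx":0.1, "sy":-0.4, "sz":7.8, "finger_gap":0.04},
])

```text
clock: 8.5
eef_pos: [0.5741, 0.0267, 0.031]
tool_rot: [0.632, 0.775, -0.002, -0.002]
ft_force: [1.0, 0.0, -0.0]
grip_width: 0.0421
grasp_force: 61.0
```

```bash
python3 -c "
from h import *
plan([.5759,.026,.0235],11.5)"
```

```text
rv [-0.0043 -0.0005  0.0014] d [-0.0011  0.0017  0.0075] eef [0.5741 0.0267 0.031 ] yaw_y 11.58 t 8.5 w 0.042076748376829426 F [ 1.  0. -0.]
```

To row units: 0.0065 m is 1.3, 0.003 m is 0.6, -0.002 rad is -0.008.

Request:
jog_arm([
  {"drx":-0.008, "sx":-0.1, "sy":0.2, "sz":0.6, "finger_gap":0.04},
  {"drx":-0.008, "sx":-0.1, "sy":0.2, "sz":1.3, "finger_gap":0.04},
  {"drx":-0.008, "sx":-0.1, "sy":0.2, "sz":1.3, "finger_gap":0.04},
])

```text
clock: 8.88
eef_pos: [0.576, 0.0264, 0.0257]
tool_rot: [0.632, 0.775, 0.0, -0.0]
ft_force: [-0.5, 0.1, -0.1]
grip_width: 0.0421
grasp_force: 61.0
```

```bash
python3 -c "
from h import *
plan([.5759,.026,.0235],11.5)"
```

```text
rv [-0.0001 -0.0002  0.0013] d [-0.0004 -0.0002  0.0022] eef [0.576  0.0264 0.0257] yaw_y 11.57 t 8.88 w 0.04212679397577735 F [-0.5  0.1 -0.1]
```

Request:
jog_arm([
  {"sz":0.4, "finger_gap":0.04},
  {"sz":0.4, "finger_gap":0.04},
])

```text
clock: 9.12
eef_pos: [0.576, 0.0264, 0.0237]
tool_rot: [0.632, 0.775, 0.0, -0.0]
ft_force: [-1.1, 0.7, 0.9]
grip_width: 0.0421
grasp_force: 61.0
```

Request:
jog_arm([
  {"sz":0.3, "finger_gap":0.04},
  {"sz":0.3, "finger_gap":0.04},
])

```text
clock: 9.38
eef_pos: [0.5763, 0.0265, 0.0225]
tool_rot: [0.632, 0.775, 0.0, 0.0]
ft_force: [0.3, -0.3, 0.4]
grip_width: 0.0422
grasp_force: 61.7
```

Request:
jog_arm([
  {"finger_gap":0.046},
  {"finger_gap":0.047},
  {"sz":-0.2, "finger_gap":0.049},
  {"sz":-0.8, "finger_gap":0.052},
  {"sz":-3, "finger_gap":0.055},
  {"sz":-10, "finger_gap":0.055},
  {"sz":-20, "finger_gap":0.055},
  {"sz":-24, "finger_gap":0.055},
])

```text
clock: 10.38
eef_pos: [0.5782, 0.0265, 0.1468]
tool_rot: [0.632, 0.775, 0.002, 0.002]
ft_force: [0.6, -0.4, -0.2]
grip_width: 0.0552
grasp_force: 0.0
```

```bash
python3 - <<'E'
from h import *
p,d,c,w=rings('w8.png',.022,.2);cv2.imwrite('pics/w8c.png',cv2.resize(p[60:260,130:390,::-1],None,fx=2.5,fy=2.5))
z=w[:,:,2];hsv=cv2.cvtColor(p,cv2.COLOR_RGB2HSV)
m=(np.hypot(w[:,:,0]-.5759,w[:,:,1]-.026)<.022)&(hsv[:,:,1]>100)&(z>.028)&(z<.04)
W=w[m];A=np.c_[W[:,:2]-[.5759,.026],np.ones(len(W))];s=np.linalg.lstsq(A,W[:,2],rcond=None)[0];print('spacer plane',m.sum(),s)
plan([.4994,-.3595,.2],11.5)
E
```

```text
[253. 186.] [0.5762 0.0244] [0.0433 0.047 ] [0.0296 0.0335 0.0348]
spacer plane 1036 [-0.0010256  0.0018109  0.0335372]
rv [0.0094 0.0013 0.0013] d [-0.3623 -0.155  -0.0523] eef [0.5791 0.0265 0.1486] yaw_y 11.57 t 10.43 w 0.05510461938758596 F [1.  0.6 1.7]
```

View pics/w8c.png

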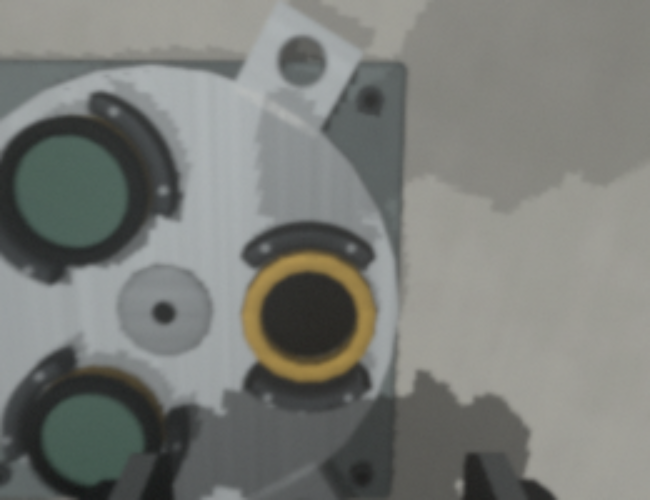

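The spacer is seated flat in the nest: its top measures 33.5 mm with no tilt, at (309,316) in the crop. Next is the filter.

To row units: -0.2 m is -40, -0.15 m is -30, 0.008 rad is 0.032.

Request:
jog_arm([
  {"drx":0.02, "sx":-10, "sy":-4.4, "sz":-6, "finger_gap":0.06},
  {"drx":0.032, "sx":-20, "sy":-8.8, "sz":-6, "finger_gap":0.06},
  {"drx":0.032, "sx":-30, "sy":-13.2, "sz":-6, "finger_gap":0.06},
  {"drx":0.032, "sx":-40, "sy":-17.6, "sz":-6, "finger_gap":0.06},
  {"drx":0.032, "sx":-50, "sy":-22, "sz":-6, "finger_gap":0.06},
  {"drx":0.032, "sx":-60, "sy":-26, "sz":-6, "finger_gap":0.06},
  {"drx":0.032, "sx":-70, "sy":-30, "sz":-6, "finger_gap":0.06},
  {"drx":0.032, "sx":-72.4, "sy":-31, "sz":-6, "finger_gap":0.06},
  {"drx":0.032, "sx":-72.4, "sy":-31, "sz":-6, "finger_gap":0.06},
])

```text
clock: 11.55
eef_pos: [0.4963, -0.3597, 0.1718]
tool_rot: [0.633, 0.774, -0.003, -0.003]
ft_force: [0.0, -0.0, -0.3]
grip_width: 0.0599
grasp_force: 0.0
```

```bash
cat > filt.py <<'E'
from h import *
import sys
p,d,c=cam('wrist',sys.argv[1]);w=world(d,c);z=w[:,:,2]
g=np.array(eval(sys.argv[2]));lo,hi=eval(sys.argv[3])
m=((np.hypot(w[:,:,0]-g[0],w[:,:,1]-g[1])<.033)&(z>lo)&(z<hi)&(p.max(2)<130)).astype(np.uint8)
k,l,st,_=cv2.connectedComponentsWithStats(m);i=1+st[1:,4].argmax();W=w[l==i]
e,ax,_=cv2.fitEllipse(cv2.convexHull(W[:,:2].astype(np.float32)));print('filter',st[i],np.round(e,4),np.round(ax,4),cv2.minEnclosingCircle(W[:,:2].astype(np.float32)),np.median(W[:,2]))
A=np.c_[W[:,:2]-e,np.ones(len(W))];print(np.linalg.lstsq(A,W[:,2],rcond=None)[0])
plan([*e,-.001],11.5)
E
python3 filt.py w9.png '[.5015,-.359]' '(.005,.013)'
```

```text
filter [ 240  150   47   46 1654] [ 0.5013 -0.3601] [0.0443 0.0448] ((0.5011984705924988, -0.36032959818840027), 0.022682402282953262) 0.007919912781509754
[-0.00091454  0.00090262  0.00802944]
rv [-0.0081 -0.0014  0.0012] d [-0.0026  0.0056  0.1728] eef [ 0.4967 -0.3586  0.1719] yaw_y 11.57 t 11.6 w 0.059721042566783226 F [ 0.6  0.6 -0.1]
```

To row units: 0.17 m is 34, 0.15 m is 30, -0.001 rad is -0.004.

Request:
jog_arm([
  {"drx":-0.028, "dry":-0.004, "sx":-0.52, "sy":1.12, "sz":10, "finger_gap":0.06},
  {"drx":-0.028, "dry":-0.004, "sx":-0.52, "sy":1.12, "sz":20, "finger_gap":0.06},
  {"drx":-0.028, "dry":-0.004, "sx":-0.52, "sy":1.12, "sz":30, "finger_gap":0.06},
  {"drx":-0.028, "dry":-0.004, "sx":-0.52, "sy":1.12, "sz":34, "finger_gap":0.06},
  {"drx":-0.028, "dry":-0.004, "sx":-0.52, "sy":1.12, "sz":34, "finger_gap":0.06},
  {"drx":-0.028, "dry":-0.004, "sx":-0.52, "sy":1.12, "sz":34, "finger_gap":0.06},
])

```text
clock: 12.35
eef_pos: [0.503, -0.3604, 0.0036]
tool_rot: [0.632, 0.775, -0.0, 0.001]
ft_force: [-0.6, -0.6, 0.6]
grip_width: 0.0601
grasp_force: 0.0
```

```bash
python3 -c "
from h import *
plan([.5013,-.3601,-.001],11.5)"
```

```text
rv [0.0007 0.0023 0.0031] d [ 0.0007 -0.0016  0.0046] eef [ 0.503  -0.3604  0.0036] yaw_y 11.68 t 12.35 w 0.0600613566521819 F [-0.6 -0.6  0.6]
```

Careful with the scale: shifts go in units of 5 mm and turns go in units of 0.25 rad. That gives: 0.0048 m is 0.96, 0.0045 m is 0.9, 0.002 rad is 0.008.

Request:
jog_arm([
  {"dry":0.008, "drz":0.008, "sx":0.14, "sy":-0.32, "sz":0.9, "finger_gap":0.06},
  {"dry":0.008, "drz":0.008, "sx":0.14, "sy":-0.32, "sz":0.96, "finger_gap":0.055},
  {"dry":0.008, "drz":0.008, "sx":0.14, "sy":-0.32, "sz":0.96, "finger_gap":0.05},
])

```text
clock: 12.72
eef_pos: [0.5, -0.3609, -0.0021]
tool_rot: [0.633, 0.774, 0.0, -0.0]
ft_force: [-0.3, 0.1, 0.8]
grip_width: 0.0499
grasp_force: 0.0
```

Request:
jog_arm([
  {"finger_gap":0.04},
  {"finger_gap":0.04},
  {"finger_gap":0.04},
])

```text
clock: 13.1
eef_pos: [0.5006, -0.3612, -0.0015]
tool_rot: [0.633, 0.774, 0.0, 0.0]
ft_force: [-0.6, 0.8, 4.6]
grip_width: 0.0418
grasp_force: 63.8
```

To row units: -0.14 m is -28, -0.1 m is -20.

Request:
jog_arm([
  {"sz":-2, "finger_gap":0.04},
  {"sz":-10, "finger_gap":0.04},
  {"sz":-20, "finger_gap":0.04},
  {"sz":-28, "finger_gap":0.04},
  {"sz":-28, "finger_gap":0.04},
  {"sz":-28, "finger_gap":0.04},
])

```text
clock: 13.85
eef_pos: [0.4995, -0.3605, 0.137]
tool_rot: [0.633, 0.774, -0.0, -0.001]
ft_force: [-0.2, 0.3, -0.6]
grip_width: 0.0417
grasp_force: 60.9
```

```bash
python3 filt.py w10.png '[.501,-.361]' '(.13,.17)'
python3 -c "
from h import *
plan([.5759,.0260,.14],11.5)"
```

```text
filter [ 179  214  164  103 9168] [ 0.5004 -0.3593] [0.0438 0.0653] ((0.49961057305336, -0.35353946685791016), 0.03213493898510933) 0.1472484136844357
[0.01408117 0.07079067 0.14910584]
rv [-0.0028 -0.0032 -0.0007] d [1.000e-04 1.800e-03 1.371e-01] eef [ 0.4991 -0.3602  0.1361] yaw_y 11.46 t 13.9 w 0.0415285012077358 F [ 0.1  0.1 -0.3]
rv [-0.0028 -0.0032 -0.0007] d [ 0.3632  0.152  -0.0032] eef [ 0.4991 -0.3602  0.1361] yaw_y 11.46 t 13.9 w 0.0415285012077358 F [ 0.1  0.1 -0.3]
```

View pics/w10.png

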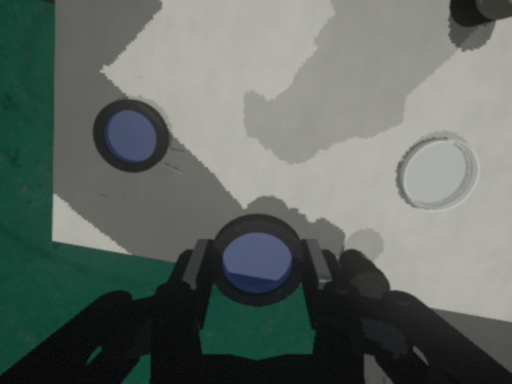

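The filter is held level and centred at (258,259). I'll carry it to the nest.

Request:
jog_arm([
  {"drx":-0.008, "dry":-0.008, "sx":10, "sy":4.2, "sz":-0.6, "finger_gap":0.04},
  {"drx":-0.008, "dry":-0.008, "sx":20, "sy":8.4, "sz":-0.6, "finger_gap":0.04},
  {"drx":-0.008, "dry":-0.008, "sx":30, "sy":12.6, "sz":-0.6, "finger_gap":0.04},
  {"drx":-0.008, "dry":-0.008, "sx":40, "sy":16.8, "sz":-0.6, "finger_gap":0.04},
  {"drx":-0.008, "dry":-0.008, "sx":50, "sy":21, "sz":-0.6, "finger_gap":0.04},
  {"drx":-0.008, "dry":-0.008, "sx":60, "sy":25.2, "sz":-0.6, "finger_gap":0.04},
  {"drx":-0.008, "dry":-0.008, "sx":69, "sy":29, "sz":-0.6, "finger_gap":0.04},
  {"drx":-0.008, "dry":-0.008, "sx":72.6, "sy":30.4, "sz":4, "finger_gap":0.04},
  {"drx":-0.008, "dry":-0.008, "sx":72.6, "sy":30.4, "sz":10, "finger_gap":0.04},
  {"drx":-0.008, "dry":-0.008, "sx":72.6, "sy":30.4, "sz":12.6, "finger_gap":0.04},
])

```text
clock: 15.15
eef_pos: [0.5741, 0.0256, 0.0711]
tool_rot: [0.633, 0.774, -0.002, -0.002]
ft_force: [-0.5, 0.1, -0.3]
grip_width: 0.0414
grasp_force: 60.9
```

Request:
jog_arm([
  {"finger_gap":0.04},
  {"finger_gap":0.04},
])

```text
clock: 15.4
eef_pos: [0.5774, 0.0248, 0.0754]
tool_rot: [0.633, 0.774, 0.001, 0.001]
ft_force: [1.1, -0.1, -0.3]
grip_width: 0.0421
grasp_force: 60.9
```

```bash
python3 nest.py w11.png
```

```text
[ 12. 233.] [ 4.425e-01 -4.000e-04] [0.0171 0.0222] [0.0562 0.0575 0.0586]
rv [ 0.0031  0.0012 -0.0015] d [ 0.0014 -0.0016  0.0058] eef [0.5777 0.0248 0.0758] yaw_y 11.41 t 15.45 w 0.041657550681476495 F [-0.3 -0.1 -0.6]
836 [ 57.  63.  69.  75.  81.  87.  93.  99. 105. 111. 117. 123. 129. 135.
 141. 147.] [0.0304 0.0305 0.0307 0.0307 0.0306 0.0307 0.0307 0.0308 0.0307 0.0308
 0.0308 0.0308 0.0309 0.0308 0.0306 0.0306]
nest fit [0.5758 0.026 ] [-0.0002 -0.0001  0.0001  0.     -0.0001  0.      0.      0.0001  0.
  0.      0.0001  0.      0.0002 -0.     -0.0002 -0.0002]
```

To row units: 0.034 m is 6.8, 0.03 m is 6, -0.001 rad is -0.004.

Request:
jog_arm([
  {"drx":0.012, "dry":0.004, "drz":-0.004, "sx":0.24, "sy":-0.32, "sz":3, "finger_gap":0.04},
  {"drx":0.012, "dry":0.004, "drz":-0.004, "sx":0.24, "sy":-0.32, "sz":6, "finger_gap":0.04},
  {"drx":0.012, "dry":0.004, "drz":-0.004, "sx":0.24, "sy":-0.32, "sz":6.8, "finger_gap":0.04},
  {"drx":0.012, "dry":0.004, "drz":-0.004, "sx":0.24, "sy":-0.32, "sz":6.8, "finger_gap":0.04},
  {"drx":0.012, "dry":0.004, "drz":-0.004, "sx":0.24, "sy":-0.32, "sz":6.8, "finger_gap":0.04},
])

```text
clock: 16.08
eef_pos: [0.5754, 0.0261, 0.0409]
tool_rot: [0.633, 0.774, -0.0, -0.0]
ft_force: [-0.7, -0.3, 0.7]
grip_width: 0.0416
grasp_force: 60.9
```

```bash
python3 -c "
from h import *
plan([.5759,.026,.033],11.5)"
```

```text
rv [-0.0013 -0.      0.0003] d [-0.0002  0.0005  0.0079] eef [0.5754 0.0261 0.0409] yaw_y 11.52 t 16.07 w 0.041593460421843746 F [-0.7 -0.3  0.7]
```

To row units: 0.007 m is 1.4, 0.006 m is 1.2.

Request:
jog_arm([
  {"sx":-0.04, "sy":0.1, "sz":0.6, "finger_gap":0.04},
  {"sx":-0.04, "sy":0.1, "sz":1.2, "finger_gap":0.04},
  {"sx":-0.04, "sy":0.1, "sz":1.4, "finger_gap":0.04},
  {"sx":-0.04, "sy":0.1, "sz":1.4, "finger_gap":0.04},
])

```text
clock: 16.58
eef_pos: [0.5754, 0.026, 0.0335]
tool_rot: [0.633, 0.774, -0.001, -0.001]
ft_force: [0.4, 0.3, -0.5]
grip_width: 0.042
grasp_force: 60.9
```

Request:
jog_arm([
  {"sz":0.2, "finger_gap":0.04},
  {"sz":0.2, "finger_gap":0.04},
])

```text
clock: 16.82
eef_pos: [0.5755, 0.026, 0.0326]
tool_rot: [0.633, 0.774, -0.001, -0.001]
ft_force: [0.5, 0.1, -0.7]
grip_width: 0.0416
grasp_force: 60.9
```

Request:
jog_arm([
  {"sz":0.2, "finger_gap":0.04},
  {"sz":0.2, "finger_gap":0.04},
])

```text
clock: 17.08
eef_pos: [0.5756, 0.026, 0.0316]
tool_rot: [0.633, 0.774, -0.001, -0.001]
ft_force: [-0.2, -0.0, -0.4]
grip_width: 0.0417
grasp_force: 60.9
```

Request:
jog_arm([
  {"finger_gap":0.046},
  {"finger_gap":0.048},
  {"sz":-0.2, "finger_gap":0.05},
  {"sz":-0.8, "finger_gap":0.053},
  {"sz":-3, "finger_gap":0.055},
  {"sz":-10, "finger_gap":0.06},
  {"sz":-20, "finger_gap":0.065},
  {"sz":-24, "finger_gap":0.065},
  {"sz":-24, "finger_gap":0.065},
])

```text
clock: 18.2
eef_pos: [0.5775, 0.0261, 0.1547]
tool_rot: [0.633, 0.774, 0.001, 0.002]
ft_force: [0.5, 0.3, 0.5]
grip_width: 0.065
grasp_force: 0.0
```

```bash
python3 filt.py w12.png '[.5759,.026]' '(.039,.048)'
python3 - <<'E'
import cv2;p=cv2.imread('pics/w12.png');cv2.imwrite('pics/w12c.png',cv2.resize(p[40:280,0:400],None,fx=2,fy=2))
E
```

```text
filter [ 227  159   54   61 2481] [0.5764 0.0215] [0.0468 0.0552] ((0.576356053352356, 0.021483730524778366), 0.02743782103061676) 0.040901986485003344
[-0.00171577  0.00898668  0.04107767]
rv [0.0004 0.0002 0.0003] d [-0.0045 -0.0008  0.1537] eef [0.5763 0.026  0.1527] yaw_y 11.52 t 18.25 w 0.06492843852069041 F [-0.1 -1.1 -0.3]
```

View pics/w12c.png

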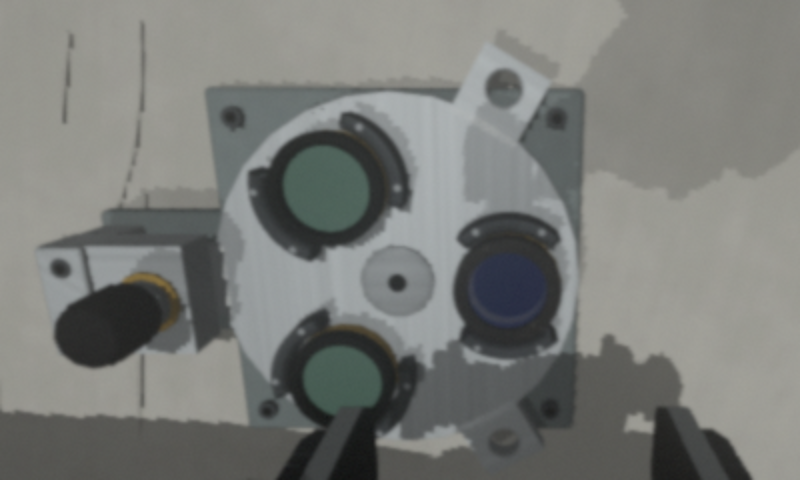

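The filter sits in the nest at (508,288) in the crop. The knob is at (90,330). I'll check that the filter is flat and plan the pin approach.

```bash
python3 - <<'E'
from h import *
p,d,c=cam('wrist');w=world(d,c);z=w[:,:,2];r=np.hypot(w[:,:,0]-.5759,w[:,:,1]-.026)
def fit(m,n):
    W=w[m];A=np.c_[W[:,:2]-[.5759,.026],np.ones(len(W))];s=np.linalg.lstsq(A,W[:,2],rcond=None)[0];print(n,m.sum(),s.round(4))
b=p.astype(int);fit((r<.015)&(z>.035)&(z<.05),'glass');fit((r<.0215)&(r>.0175)&(z>.038)&(z<.048),'rim')
m=(z>.09)&(z<.1)&(np.hypot(w[:,:,0]-.439,w[:,:,1]+.0015)<.03);W=w[m];print('knob',m.sum(),cv2.minEnclosingCircle(W[:,:2].astype(np.float32)),np.median(W[:,2]))
m=(np.hypot(w[:,:,0]-.439,w[:,:,1]+.0015)<.05);print('max z around',z[m].max())
plan([.4389,-.0016,.13],11.5)
E
```

```text
glass 1000 [0.0018 0.0026 0.0399]
rim 701 [0.0018 0.0005 0.0424]
knob 1043 ((0.43905729055404663, -0.0011900773970410228), 0.012495394796133041) 0.09552829549144777
max z around 0.0974691531631896
rv [-0.0023 -0.0002  0.0003] d [ 0.0002 -0.1392  0.0217] eef [0.5754 0.026  0.1514] yaw_y 11.52 t 18.3 w 0.06486588094156254 F [-0.8 -0.1 -1.4]
```

The filter rim is flat at 41.7 mm, against 41.5 expected. Now the pin.

Request:
jog_arm([
  {"sy":-10, "finger_gap":0.065},
  {"sy":-20, "finger_gap":0.06},
  {"sx":0.08, "sy":-27.8, "sz":2, "finger_gap":0.055},
  {"sx":0.08, "sy":-27.8, "sz":6, "finger_gap":0.055},
  {"sx":0.08, "sy":-27.8, "sz":6, "finger_gap":0.055},
  {"sx":0.08, "sy":-27.8, "sz":6, "finger_gap":0.055},
])

```text
clock: 19.05
eef_pos: [0.4396, -0.0013, 0.1217]
tool_rot: [0.633, 0.775, -0.001, -0.001]
ft_force: [0.0, -0.3, 0.1]
grip_width: 0.0546
grasp_force: 0.0
```

```bash
python3 -c "
from h import *
plan([.439,-.0013,.066],11.5)"
```

```text
rv [-0.0027 -0.0003  0.0004] d [ 0.0001 -0.0004  0.0557] eef [ 0.4396 -0.0013  0.1217] yaw_y 11.52 t 19.05 w 0.05461704714925187 F [ 0.  -0.3  0.1]
```

To row units: 0.0557 m is 11.14, 0.052 m is 10.4, -0.001 rad is -0.004.

Request:
jog_arm([
  {"drx":-0.004, "sy":-0.08, "sz":4, "finger_gap":0.05},
  {"drx":-0.004, "sy":-0.08, "sz":8, "finger_gap":0.05},
  {"drx":-0.004, "sy":-0.08, "sz":10.4, "finger_gap":0.05},
  {"drx":-0.004, "sy":-0.08, "sz":11.14, "finger_gap":0.05},
  {"drx":-0.004, "sy":-0.08, "sz":11.14, "finger_gap":0.05},
  {"drx":-0.004, "sy":-0.08, "sz":11.14, "finger_gap":0.05},
  {"drx":-0.004, "sy":-0.08, "sz":11.14, "finger_gap":0.05},
])

```text
clock: 19.92
eef_pos: [0.4394, -0.0014, 0.0668]
tool_rot: [0.633, 0.774, 0.0, 0.0]
ft_force: [-0.7, 1.3, -1.4]
grip_width: 0.0497
grasp_force: 0.0
```

```bash
python3 -c "
from h import *
plan([.439,-.0013,.066],11.5)"
```

```text
rv [0.0003 0.0001 0.0003] d [ 0.0002 -0.0004  0.0008] eef [ 0.4394 -0.0014  0.0668] yaw_y 11.52 t 19.93 w 0.04973980978878948 F [-0.7  1.3 -1.4]
```

Request:
jog_arm([
  {"sy":-0.08, "finger_gap":0.035},
  {"sy":-0.08, "finger_gap":0.025},
  {"sy":-0.08, "finger_gap":0.015},
  {"sy":-0.08, "finger_gap":0.01},
  {"sy":-0.08, "finger_gap":0.01},
])

```text
clock: 20.55
eef_pos: [0.4387, -0.0015, 0.0666]
tool_rot: [0.633, 0.774, -0.0, -0.0]
ft_force: [-1.5, 0.4, 6.2]
grip_width: 0.0224
grasp_force: 58.6
```

Request:
jog_arm([
  {"sz":-0.4, "finger_gap":0.01},
  {"sz":-0.8, "finger_gap":0.01},
  {"sz":-1.2, "finger_gap":0.01},
  {"sz":-1.6, "finger_gap":0.01},
])

```text
clock: 21.05
eef_pos: [0.4385, -0.0015, 0.0742]
tool_rot: [0.633, 0.774, -0.0, -0.0]
ft_force: [-0.5, -0.2, -1.0]
grip_width: 0.0219
grasp_force: 58.7
```

```bash
python3 -c "
from h import *
plan([.439,-.0013,.0886],11.5)"
```

```text
rv [-0.0011 -0.0002  0.0003] d [ 0.0001  0.0005 -0.0144] eef [ 0.4385 -0.0015  0.0742] yaw_y 11.52 t 21.05 w 0.021882804417842374 F [-0.5 -0.2 -1. ]
```

To row units: -0.0144 m is -2.88, -0.012 m is -2.4.

Request:
jog_arm([
  {"sz":-0.6, "finger_gap":0.01},
  {"sz":-1.2, "finger_gap":0.01},
  {"sz":-1.8, "finger_gap":0.01},
  {"sz":-2.4, "finger_gap":0.01},
  {"sz":-2.88, "finger_gap":0.01},
  {"sz":-2.88, "finger_gap":0.01},
  {"sz":-2.88, "finger_gap":0.01},
  {"sz":-2.88, "finger_gap":0.01},
])

```text
clock: 22.05
eef_pos: [0.4384, -0.0015, 0.0885]
tool_rot: [0.633, 0.774, -0.0, -0.0]
ft_force: [0.4, 0.7, -1.0]
grip_width: 0.022
grasp_force: 58.7
```

```bash
python3 - <<'E'
from h import *
p,d,c=cam('wrist','w13.png');s,ds,cs=cam('scene','s13.png');w=world(ds,cs);t,dt,ct=cam('top');wt=world(dt,ct)
plan([.439,-.0013,.0886],11.5)
ww=world(d,c);m=(np.hypot(ww[:,:,0]-.439,ww[:,:,1]+.0013)<.0125)&(ww[:,:,2]>.1);print('knob top z wrist',np.percentile(ww[m][:,2],[10,50,90]),m.sum())
a=cv2.resize(s[200:290,110:230,::-1],(800,600),interpolation=cv2.INTER_CUBIC);cv2.imwrite('pics/s13c.png',a)
E
```

```text
rv [-0.0011 -0.0002  0.0003] d [ 0.0001  0.0005 -0.0001] eef [ 0.4385 -0.0015  0.0885] yaw_y 11.52 t 22.2 w 0.022607120200722957 F [ 0.6  0.9 -1.7]
knob top z wrist [0.10984391 0.11784616 0.16891515] 4358
```

View pics/s13c.png

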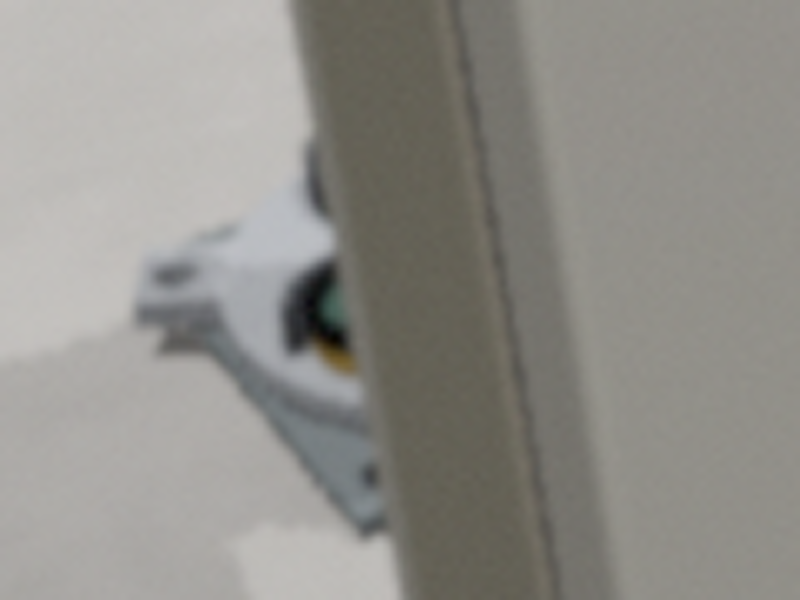

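The arm hides the pin in the scene view. The wrist depth puts the knob top at 117.8 mm, up from 95.5 at home, so the pin is drawn about 22 mm. The tool force of about −1 N matches the pin's weight. I'll hand in.

```bash
python3 -c "
from workcell import workorder
print(workorder.job_done())"
```

```text
the job is handed in; nothing more can be done
None
```

I handed the job in at about 22 s: the spacer and filter measured flat in the nest, and the pin is held drawn about 22 mm; the first two spacer grasps failed and I pressed the table with up to 37 N, and I viewed 11 pictures, one over the limit of 10.

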